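# Set the pumping station for a slow pump-down

## Task

Get this bench vacuum pumping station ready for a slow pump-down: first open the gas ballast by turning the winged knob on top of the pump anticlockwise until it clicks over to its other stop. Then wind the inlet valve's handwheel clockwise until it comes up against its stop, and back it off anticlockwise exactly two full turns from there. Finish still gripping the crank handle with the wheel kept at that setting, ready to shut it again while I start the pump, and leave alone the loose things around the station.

Things in the scene. Friction and masses are not known exactly. Their poses are not given: they have to be found in the camera images.
- station: bench pumping station, fixed: base plate 370 x 330 mm with a vacuum pump (its left, +y; oil-case top 130 x 125 mm, 180 mm above the bench, finned motor behind) and a steel inlet valve (its right, -y) on a round catchpot. Origin on the bench; x points from the sight-glass front to the motor, z up. In this frame the knob's axis is at (-30, 85) mm, the handwheel's at (-20, -80) mm.
- ballast_knob (a joint): angle of the gas-ballast knob, rad: 0 = shut (as found), 1.047 (60 degrees) = open, growing anticlockwise from above; hard stop at each end. A click spring resists, most at the start (about 0.17 N m) and fading to nothing at half-way, 0.52 rad; beyond it the knob clicks over by itself to the open stop and stays there, short of it it springs back.
- knob_grip (a point): on the vertical axis of the gas-ballast knob at gripping height, 217 mm above the bench. Black knob: round skirt 44 mm across (top at 194 mm) with an upright wing 42 mm long, 14 mm thick, up to 225 mm, a white line on its pointer end. The frame turns with the knob: x along the wing (pointer end at -x), y across its thickness, z up.
- valve_wheel (a joint): angle of the valve handwheel, rad: 0 = fully shut at its stop, growing anticlockwise from above as the valve opens, 6.283 a turn, two turns open = 12.566, end of travel 18.85. Found a third of a turn to one turn open. Stays where it is left; stiff by about 0.10 N m. The wheel does not rise or sink.
- wheel_center (a point): centre of the handwheel, on its vertical axis at rim height, 212 mm above the bench. Aluminium wheel 104 mm across, rim 12 mm thick, three spokes. This frame turns with the wheel: its x axis points from the hub to the crank handle, z up.
- crank_handle: black revolving crank handle standing upright on the handwheel, 42 mm from the wheel's axis: a round grip 20 mm across and 50 mm long, free to spin about its own vertical axis, so that it can be carried round the circle without turning the hand. Origin at its lower end, 221 mm above the bench; z up.
- crank_grip (a point): point on the axis of the crank handle at the height to grip it, 252 mm above the bench (the handle's top is at 271 mm, the rim's top at 218 mm).
- wash_bottle: bystander: white plastic wash bottle 64 mm across, 170 mm tall, red cap and spout, standing on the bench left of the pump. Origin at its foot.
- tape_roll: bystander: brown roll of packing tape 90 mm across, 45 mm high, lying flat on the bench right of the valve. Origin under its centre.
- screwdriver: bystander: yellow-handled screwdriver 190 mm long, lying on the bench in front of the station. Origin under its middle.
- blank_flange: bystander: steel blanking flange 40 mm across, 9 mm high, lying on the bench in front of the station. Origin under its centre.

How it is judged:
By the outcome, as a careful person would: the job done as asked, in the order asked, and still so for the second after the job is handed in, while the arm keeps its last pose, push and grip.
It also fails if it takes over 72 s, if anything falls off the work surface, if the arm or the gripper's body presses on something with over 40 N, if the wrist force passes 120 N, or if a joint passes its speed limit or range.

## Robot

A 6-joint arm with a two-finger parallel gripper is mounted at the origin on the work surface. World frame = base frame: x ahead of the robot, y to its left, z up, the work surface at z = 0. Lengths are in m, angles in rad, forces in N, time in s.
With the tool pointing down it reaches from about 0.35 to 0.775 m from the base axis. Payload 7.3 kg.
Tool frame: the origin (TCP) lies at the very end of the fingers, on their centre line; the grasp point (between the pads) lies 19 mm behind it; z points along the fingers, y is the direction in which the jaws open and shut (so a half turn about z gives the same grasp; the last joint's range is limited). The gripper opens to 92 mm and grips with 3 to 60 N. Pads are 19 mm wide; open, the fingers measure 130 mm over their backs; the gripper's body (75 mm by 190 mm) begins 47 mm behind the grasp point.
Start: joints at [-1.344, 0.342, 1.524, -0, 1.275, -0.146], TCP at [0.191, -0.489, 0.227] pointing down, gripper open.
Joint ranges: [-2.53, 2.53], [-0.77, 2.02], [0.04, 2.7], [-1, 4.14], [0.28, 2.66], [-3.11, 3.11]. Speed limits (rad/s): [2.57, 2.57, 3.14, 3.14, 3.14, 3.14].

## Interface

Orientations are given as [roll, pitch, yaw] about the fixed x, y, z axes, in that order (R = Rz(yaw) Ry(pitch) Rx(roll)).
In Python, from cell import observe, read_camera, camera_info, hand_in gives the robot as it stands.
- The arm moves only by the tool jog_arm, never from a script. Its argument "rows" is one flat list of numbers, 5 for each row, row after row: the finger opening in mm, from 0 to 91.8, then the shift along the tool's x, y, z in mm, then the turn about the tool's z in degrees. In form: [gripper, tx, ty, tz, roll, gripper, tx, ty, tz, roll, ...]. A call has 1 to 20 rows; each row shifts and turns the commanded pose from where the row before left it, along the tool's axes as they then stand; what a row does not reach is not made up. A row lasts 1/10 s, in which the tool goes at most 50 mm and 8.59 degrees, less where a joint would pass 70% of its speed; a pose out of reach is approached as far as the arm can. A call with a gripper value outside its range is refused whole. The fingers move at their own pace and stop on an object; "grip_force" is the grip in N (left out, the last holds). Time passes only in rows, so rows that do not move let the fingers close. It gives the time, the measured TCP pose, the force and the opening at its end, in the units of the state.
- observe(): the state, without advancing time (a new reading comes with each control period).
- read_camera(name): name is "side" or "top"; returns (picture, depth): 384x512x3 uint8, red, green, blue; 384x512 float32, m along the optical axis (not along the pixel's ray), 0 where there is no reading.
- camera_info(name): a dict with "fx", "fy", "cx", "cy" (pixels), "extrinsics" (4x4, takes a point from camera to world coordinates). Camera axes: x right, y up, looking along -z (the intrinsics and any distortion apply to the point x, -y, -z); pixel columns grow to the right and rows downward; lengths in m; the calibration is good to about 2 mm. A picture is of the moment at which its call begins. camera_info takes no time and is no camera call.
- hand_in(): hands the job in, once; it reports no verdict.
The state is a dict: "time": time; "qpos": joint angles; "qvel": joint speeds; "joint_efforts": joint torques, N m; "tool_pos": TCP position; "tool_rot": TCP orientation; "contact_force": force on the tool from outside, world axes, zero at the start; "torque": the same for the moment, N m; "opening": finger opening in m.
Only numpy, scipy, OpenCV 4.12 (cv2) and the standard library are available. Lean on these libraries where they do the work, as an engineer would, in place of code of your own. Each camera call takes 0.05 s, during which the arm holds its last target. There are 200 camera calls.

## Working session

There is one attempt and no reset: what is moved stays moved. The work goes in short steps, Python scripts to look and compute and a tool call to move; the robot and the scene stay as the last step left them, time stands still between calls to the robot, and variables do not carry over. Pictures are saved under pics/ and viewed, about 8 in all and at most 12, crops included, and the job is handed in when it is done.

Besides the shell and the picture viewer there is one more tool, called after "Emit:" as a command line: name --argument value ..., lists and objects as JSON in quotes. jog_arm: Moves the arm, as the interface text tells. Its arguments: {"type":"object","properties":{"rows":{"type":"array","items":{"type":"number"}},"grip_force":{"type":"number"}},"required":["rows"]}

```bash
mkdir -p pics; cat > h.py <<'E'
import numpy as np, cv2
from cell import observe, read_camera, camera_info, hand_in
def snap(n,f):
    p,d=read_camera(n); cv2.imwrite(f'pics/{f}.png',p[:,:,::-1]); np.savez(f'pics/{f}.npz',p=p,d=d); return p,d
def ray(n,u,v):
    c=camera_info(n);E=np.array(c['extrinsics'])
    d=E[:3,:3]@np.array([(u-c['cx'])/c['fx'],-(v-c['cy'])/c['fy'],-1]); return E[:3,3],d
def onz(n,u,v,z):
    o,d=ray(n,u,v); return o+d*(z-o[2])/d[2]
def proj(n,P):
    c=camera_info(n);E=np.array(c['extrinsics']); q=np.linalg.inv(E)@np.append(P,1)
    return c['cx']+c['fx']*q[0]/-q[2], c['cy']-c['fy']*q[1]/-q[2]
def cloud(n,d):
    c=camera_info(n);E=np.array(c['extrinsics']); v,u=np.mgrid[:d.shape[0],:d.shape[1]]
    P=np.stack([(u-c['cx'])/c['fx']*d,-(v-c['cy'])/c['fy']*d,-d],-1); return P@E[:3,:3].T+E[:3,3]
E
python3 - <<'E'
from h import *
for n in('side','top'):
    p,d=snap(n,n+'0'); c=camera_info(n); print({k:np.round(v,3).tolist() for k,v in c.items()if not isinstance(v,str)})
a=cv2.imread('pics/top0.png');b=cv2.imread('pics/side0.png')
cv2.imwrite('pics/t0.png',cv2.resize(a,(768,576)));cv2.imwrite('pics/s0.png',cv2.resize(b,(768,576)))
print(observe())
E
```

```text
{'fx': 405.137, 'fy': 405.137, 'cx': 255.837, 'cy': 194.225, 'extrinsics': [[0.993, 0.056, -0.105, 0.43], [-0.118, 0.593, -0.796, -0.728], [0.018, 0.803, 0.596, 0.78], [0.0, 0.0, 0.0, 1.0]]}
{'fx': 364.842, 'fy': 364.842, 'cx': 252.213, 'cy': 189.387, 'extrinsics': [[-0.029, 0.985, -0.171, 0.379], [-1.0, -0.028, 0.011, 0.063], [0.006, 0.171, 0.985, 1.221], [0.0, 0.0, 0.0, 1.0]]}
{'time': 0.1, 'qpos': array([-1.34400016e+00,  3.42648553e-01,  1.52488228e+00, -1.56698612e-05,
        1.27537337e+00, -1.45997095e-01]), 'qvel': array([-1.69010450e-03, -1.92604554e-03, -2.97045969e-03, -1.83289595e-03,
        1.44928743e-06,  6.30839960e-04]), 'joint_efforts': array([ 1.23584363e-03, -4.32002842e+01, -2.44695765e+01,  7.19267805e-02,
        5.26318874e-02, -5.70575651e-05]), 'tool_pos': array([ 0.19115556, -0.48860044,  0.22613047]), 'tool_rot': array([-3.14029288e+00, -1.75977156e-04,  3.72797722e-01]), 'contact_force': array([-0.49624055, -0.22226329, -0.0140535 ]), 'torque': array([-0.01398115,  0.03939739,  0.03742443]), 'opening': 0.09183146427534804}
```

View pics/t0.png

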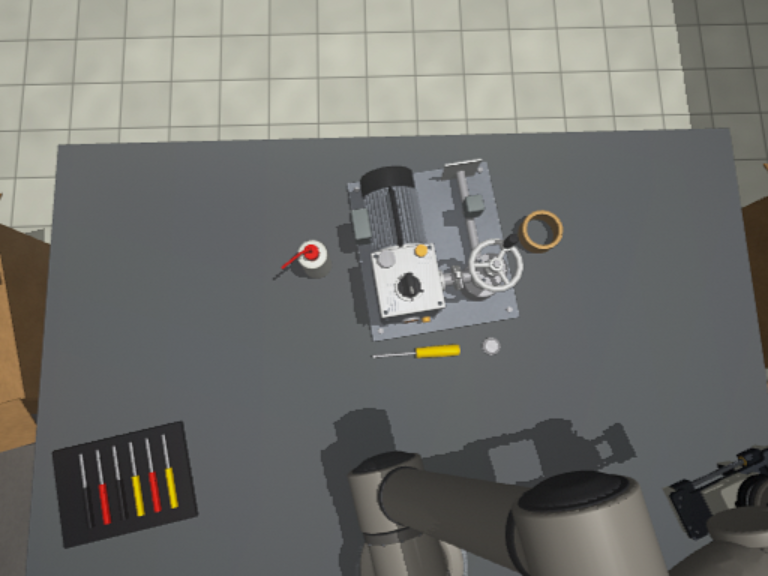

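View pics/s0.png

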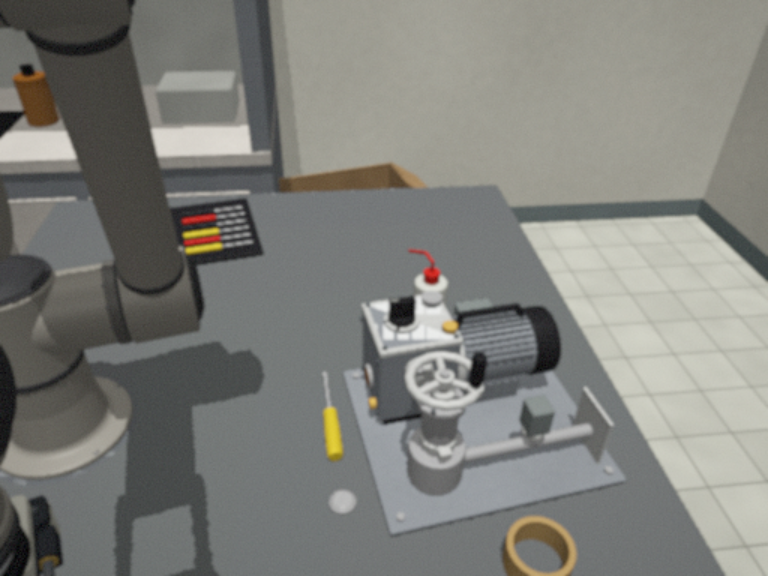

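The top view shows the knob at about (409,286), the wheel hub at (496,266) and the black handle at about (511,241), in 768-wide pixels. In the side view the knob is at (402,312), the wheel at (444,380) and the handle at (478,368). Next I'll measure them.

```bash
python3 - <<'E'
from h import *
for n in('top','side'):
    z=np.load(f'pics/{n}0.npz');p=z['p'].astype(int);d=z['d'];P=cloud(n,d)
    dark=(p.max(2)<75)
    v,u=np.mgrid[:384,:512]
    kc=(273,191) if n=='top' else (268,208); hc=(341,161) if n=='top' else (319,246); wc=(331,177) if n=='top' else (296,254)
    k=dark&(np.hypot(u-kc[0],v-kc[1])<22)&(P[...,2]>.203)&(P[...,2]<.232)
    q=P[k];print(n,'knob wing',k.sum(),q.mean(0).round(4),q.min(0).round(3),q.max(0).round(3))
    r=q[:,:2]-q[:,:2].mean(0);w,V=np.linalg.eigh(r.T@r);print(' axis',np.degrees(np.arctan2(V[1,1],V[0,1])), np.ptp(r@V[:,1]),np.ptp(r@V[:,0]))
    hm=dark&(np.hypot(u-hc[0],v-hc[1])<22)&(P[...,2]>.225)&(P[...,2]<.28)
    q=P[hm];print(' handle',hm.sum(),q.mean(0).round(4),q.min(0).round(3),q.max(0).round(3))
    top=q[q[:,2]>.262];print('  top',len(top),top.mean(0).round(4))
    wm=(p.min(2)>110)&(np.hypot(u-wc[0],v-wc[1])<45)&(P[...,2]>.203)&(P[...,2]<.225)
    q=P[wm][:,:2].astype(np.float32)
    c0=q.mean(0)
    for _ in range(5):
        rr=np.hypot(*(q-c0).T);s=q[(rr>.038)&(rr<.058)]
        A=np.c_[2*s,np.ones(len(s))];x=np.linalg.lstsq(A,(s**2).sum(1),rcond=None)[0];c0=x[:2]
    print(' wheel',len(s),c0,np.sqrt(x[2]+c0@c0),P[wm][:,2].mean())
a=cv2.imread('pics/top0.png');b=cv2.imread('pics/side0.png')
A=cv2.resize(a[140:225,240:370],None,fx=6,fy=6,interpolation=2)[:510]
cv2.imwrite('pics/crop1.png',A[:, :780])
E
```

```text
top knob wing 69 [ 0.5515 -0.0061  0.223 ] [ 0.531 -0.016  0.206] [0.571 0.002 0.231]
 axis -169.4002241785234 0.041018193034048106 0.014595992825775922
 handle 66 [ 0.6178 -0.1877  0.263 ] [ 0.61 -0.2   0.23] [ 0.629 -0.18   0.275]
  top 44 [ 0.619  -0.1894  0.2702]
 wheel 391 [ 0.58366572 -0.1683478 ] 0.04567872290035857 0.21765132619649674
side knob wing 139 [ 0.5533 -0.012   0.2162] [ 0.534 -0.017  0.203] [ 0.57  -0.001  0.226]
 axis -169.7105736584258 0.03632186941833694 0.013383652621545939
 handle 200 [ 0.6194 -0.1961  0.2536] [ 0.611 -0.201  0.227] [ 0.63  -0.183  0.272]
  top 76 [ 0.6201 -0.1938  0.2683]
 wheel 665 [ 0.58441493 -0.1716187 ] 0.045634799624374466 0.21565825678179804
```

View pics/crop1.png

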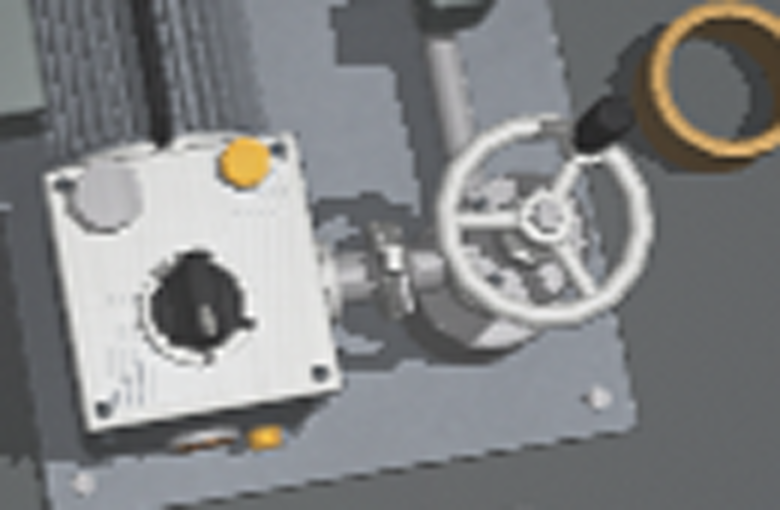

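Emit:
jog_arm --rows '[50,0,0,-15,0,50,0,0,-20,0,50,0,0,-20,0,50,0,0,-20,0,50,16,-10,0,0,50,32,-20,0,0,50,32,-20,0,0,50,32,-20,0,0,50,32,-20,0,0,50,32,-20,0,0,50,32,-20,0,0,50,32,-20,0,0,50,32,-20,0,0,50,32,-20,0,0,50,32,-20,0,0,50,32,-20,0,0,50,32,-20,0,0,50,32,-20,0,0,50,32,-20,0,0,50,16,-10,0,0]' --grip_force 30

```text
time: 2.1
tool_pos: [0.5293, -0.0311, 0.3002]
tool_rot: [-3.14, 0.001, 0.375]
contact_force: [-0.3, -0.1, -0.1]
opening: 0.0501
```

```bash
cat >> h.py <<'E'
def go(x,y,z,yawdeg):
    s=observe();p=s['tool_pos'];a=s['tool_rot'][2];dx,dy=x-p[0],y-p[1];c,n=np.cos(a),np.sin(a)
    print('t',round(s['time'],2),'pos',p.round(4),'yaw',np.degrees(a).round(2),'F',s['contact_force'].round(1),'T',s['torque'].round(2),'op',round(s['opening'],4))
    print('tool mm',np.round([1e3*(dx*c+dy*n),1e3*(dx*n-dy*c),1e3*(p[2]-z)],1),'roll',round(np.degrees(a)-yawdeg,2))
E
python3 -c "
from h import *
go(.5515,-.008,.26,10.5)"
```

```text
t 2.1 pos [ 0.5293 -0.0311  0.3002] yaw 21.51 F [-0.3 -0.1 -0.1] T [-0.   -0.02 -0.03] op 0.0501
tool mm [ 29.2 -13.4  40.2] roll 11.01
```

Emit:
jog_arm --rows '[40,14,-6,0,0,40,14,-6,0,0,40,0,0,15,4,40,0,0,15,4,40,0,0,10,3,40,0,0,0,0,40,0,0,0,0]'

```text
time: 2.8
tool_pos: [0.5507, -0.0135, 0.2618]
tool_rot: [3.142, 0.0, 0.182]
contact_force: [-0.2, 0.3, 0.2]
opening: 0.04
```

```bash
python3 - <<'E'
from h import *
go(.5515,-.008,.198,10.5)
p,d=snap('side','s1'); p2,d2=snap('top','t1')
a=cv2.resize(p[130:280,180:330,::-1],(590,590));cv2.imwrite('pics/s1c.png',a)
E
```

```text
t 2.8 pos [ 0.5507 -0.0135  0.2618] yaw 10.41 F [-0.2  0.3  0.2] T [-0.04  0.03  0.05] op 0.04
tool mm [ 1.7 -5.3 63.8] roll -0.09
```

View pics/s1c.png

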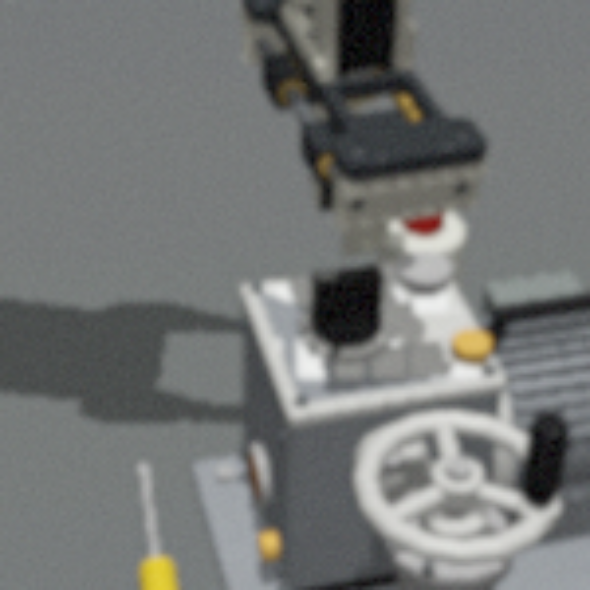

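The side crop shows the fingers hanging above the knob (knob at about (345,300) in the crop), the caps on the case sit low, and the way down is clear.

Emit:
jog_arm --rows '[40,1.5,-5,0,0,40,0,0,12,0,40,0,0,14,0,40,0,0,14,0,40,0,0,14,0,40,0,0,9,0,40,0,0,0,0,12,0,0,0,0,12,0,0,0,0,12,0,0,0,0,12,0,0,0,0,12,0,0,0,0]' --grip_force 20

```text
time: 4.1
tool_pos: [0.5512, -0.0063, 0.1993]
tool_rot: [-3.138, -0.001, 0.181]
contact_force: [-1.4, 6.5, 1.7]
opening: 0.0142
```

```bash
python3 -c "
from h import *
go(.5515,-.008,.198,10.5)"
```

```text
t 4.1 pos [ 0.5512 -0.0063  0.1993] yaw 10.37 F [-1.4  6.5  1.7] T [ 1.28  0.19 -0.1 ] op 0.0142
tool mm [-0.   1.8  1.3] roll -0.13
```

Emit:
jog_arm --rows '[12,0,-2,0,0,12,0,0,0,-4,12,0,0,0,-6,12,0,0,0,-6,12,0,0,0,-6,12,0,0,0,-6,12,0,0,0,-6,12,0,0,0,-6,12,0,0,0,-6,12,0,0,0,-6,12,0,0,0,-6,12,0,0,0,-4,12,0,0,0,0,12,0,0,0,0]'

```text
time: 5.5
tool_pos: [0.5526, -0.008, 0.1993]
tool_rot: [3.137, 0.001, 1.261]
contact_force: [5.5, -5.4, -1.5]
opening: 0.0145
```

```bash
python3 -c "
from h import *
go(.5515,-.006,.198,70.5)"
```

```text
t 5.5 pos [ 0.5526 -0.008   0.1993] yaw 72.27 F [ 5.5 -5.4 -1.5] T [-0.89 -0.85 -0.52] op 0.0145
tool mm [ 1.6 -1.6  1.3] roll 1.77
```

Emit:
jog_arm --rows '[36,0,0,0,0,36,0,0,0,0,36,0,0,0,0,36,0,0,-10,0,36,0,0,-20,0,36,0,0,-20,0,36,0,0,-20,0,36,0,0,-20,0,36,0,0,-15,0,60,0,0,0,0,60,0,0,0,0]'

```text
time: 6.6
tool_pos: [0.5508, -0.0061, 0.3038]
tool_rot: [3.141, 0.0, 1.263]
contact_force: [0.3, 0.4, 0.2]
opening: 0.0472
```

```bash
python3 - <<'E'
from h import *
go(.6185,-.1925,.31,0)
p,d=snap('side','s2'); p2,d2=snap('top','t2')
a=cv2.resize(p[130:280,180:330,::-1],(590,590));cv2.imwrite('pics/s2c.png',a)
P=cloud('side',d);v,u=np.mgrid[:384,:512]
k=(p.max(2)<75)&(np.hypot(u-268,v-208)<22)&(P[...,2]>.203)&(P[...,2]<.232)
q=P[k];print(k.sum(),q.mean(0),q.min(0),q.max(0));r=q[:,:2]-q[:,:2].mean(0);w,V=np.linalg.eigh(r.T@r);print(' axis',np.degrees(np.arctan2(V[1,1],V[0,1])))
E
```

```text
t 6.6 pos [ 0.5508 -0.0061  0.3038] yaw 72.37 F [0.3 0.4 0.2] T [-0.05 -0.06 -0.01] op 0.0472
tool mm [-157.1  121.    -6.2] roll 72.37
99 [ 0.55132326 -0.01497767  0.21696689] [ 0.53934337 -0.02930542  0.20344189] [0.56446578 0.01145502 0.22760983]
 axis 64.78856479571031
```

View pics/s2c.png

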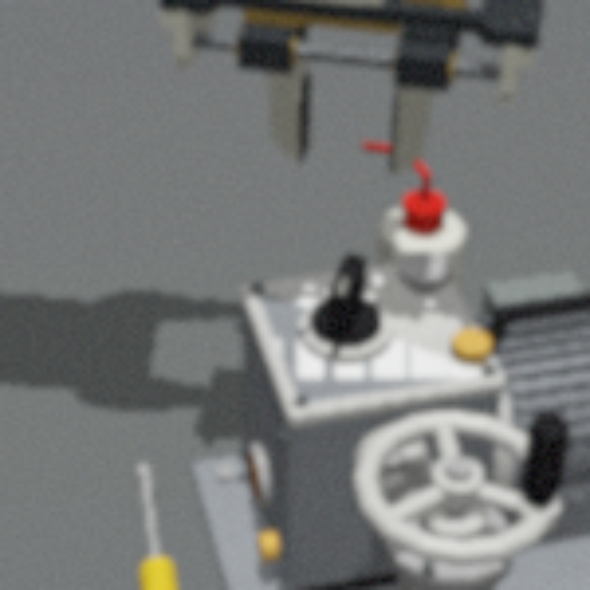

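The knob stands at its open stop: its wing is turned to about 65–70° from world x and it stayed there after release. Moving to the crank handle next.

Emit:
jog_arm --rows '[50,-10,8,0,0,50,-19,15,0,0,50,-19,15,0,0,50,-19,15,0,0,50,-19,15,0,0,50,-19,15,0,0,50,-19,15,0,0,50,-19,15,0,0,50,-11.5,8.2,0,0,50,0,0,0,6.5,50,0,0,0,6.5,50,0,0,0,6.5,50,0,0,0,6.5,50,0,0,0,6.5,50,0,0,0,6.5,50,0,0,0,6.5,50,0,0,0,6.5,50,0,0,0,0,50,0,0,0,0]'

```text
time: 8.6
tool_pos: [0.6195, -0.1903, 0.3034]
tool_rot: [-3.141, 0.0, 0.358]
contact_force: [-0.7, 0.3, -0.3]
opening: 0.0499
```

```bash
python3 -c "
from h import *
go(.6195,-.190,.233,20)"
```

```text
t 8.6 pos [ 0.6195 -0.1903  0.3034] yaw 20.53 F [-0.7  0.3 -0.3] T [-0.08  0.01 -0.01] op 0.0499
tool mm [ 0.1 -0.3 70.4] roll 0.53
```

Emit:
jog_arm --rows '[50,0,0,10,0.5,50,0,0,15,0,50,0,0,15,0,50,0,0,15,0,50,0,0,15,0,50,0,0,0,0,18,0,0,0,0,18,0,0,0,0,18,0,0,0,0,18,0,0,0,0,18,0,0,0,0,18,0,0,0,0]' --grip_force 15

```text
time: 9.8
tool_pos: [0.6198, -0.1904, 0.2342]
tool_rot: [3.141, -0.001, 0.347]
contact_force: [0.7, -0.9, 1.8]
opening: 0.0196
```

```bash
python3 - <<'E'
from h import *
go(.6195,-.190,.233,20)
p,d=snap('side','s3'); p2,d2=snap('top','t3')
a=cv2.resize(p[160:310,220:370,::-1],(590,590));cv2.imwrite('pics/s3c.png',a)
E
```

```text
t 9.8 pos [ 0.6198 -0.1904  0.2342] yaw 19.86 F [ 0.7 -0.9  1.8] T [-0.05 -0.03  0.03] op 0.0196
tool mm [-0.2 -0.5  1.2] roll -0.14
```

View pics/s3c.png

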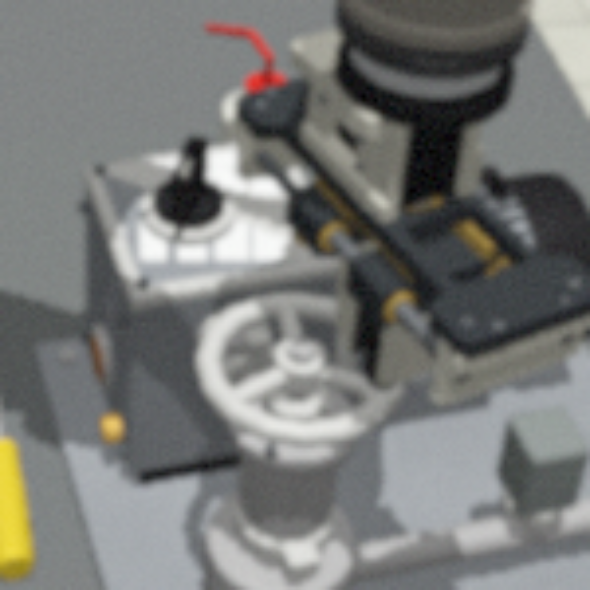

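The side crop shows the fingers closed on the crank handle (at about (370,330)), clear of the rim, and the wing pointing to its open position at (195,170). Working out the circle rows next.

```bash
cat >> h.py <<'E'
def arc(a0,a1,step,r=42.,yaw=20.,g=18):
    n=max(1,int(round(abs(a1-a0)/step)));al=np.radians(np.linspace(a0,a1,n+1)-yaw)
    X=np.round(r*np.c_[np.cos(al),-np.sin(al)],1);D=np.diff(X,axis=0).round(1)
    for i in range(0,n,20): print(', '.join(f'{g}, {a:g}, {b:g}, 0, 0' for a,b in D[i:i+20]))
def ang(cx=.584,cy=-.169):
    p=observe()['tool_pos'];v=p[:2]-[cx,cy];print('ang',np.degrees(np.arctan2(v[1],v[0])).round(2),'r',np.hypot(*v).round(4))
E
python3 -c "
from h import *
ang();arc(-30.9,-90.9,7.5);arc(-90.9,-390.9,9)"
```

```text
ang -30.79 r 0.0417
18, -4.5, 3.2, 0, 0, 18, -4.9, 2.5, 0, 0, 18, -5.1, 1.9, 0, 0, 18, -5.4, 1.3, 0, 0, 18, -5.4, 0.5, 0, 0, 18, -5.5, -0.2, 0, 0, 18, -5.4, -0.9, 0, 0, 18, -5.3, -1.7, 0, 0
18, -6, -2.8, 0, 0, 18, -5.5, -3.8, 0, 0, 18, -4.8, -4.6, 0, 0, 18, -4, -5.3, 0, 0, 18, -3.2, -5.9, 0, 0, 18, -2.2, -6.2, 0, 0, 18, -1.1, -6.6, 0, 0, 18, -0.1, -6.7, 0, 0, 18, 0.9, -6.5, 0, 0, 18, 2, -6.4, 0, 0, 18, 3, -6, 0, 0, 18, 3.8, -5.4, 0, 0, 18, 4.7, -4.7, 0, 0, 18, 5.4, -4, 0, 0, 18, 5.9, -3, 0, 0, 18, 6.3, -2.1, 0, 0, 18, 6.6, -1.1, 0, 0, 18, 6.6, 0, 0, 0, 18, 6.6, 1.1, 0, 0, 18, 6.3, 2.1, 0, 0
18, 5.9, 3, 0, 0, 18, 5.4, 4, 0, 0, 18, 4.7, 4.7, 0, 0, 18, 3.8, 5.4, 0, 0, 18, 3, 6, 0, 0, 18, 2, 6.3, 0, 0, 18, 0.9, 6.6, 0, 0, 18, -0.1, 6.7, 0, 0, 18, -1.1, 6.5, 0, 0, 18, -2.2, 6.3, 0, 0, 18, -3.2, 5.9, 0, 0, 18, -4, 5.3, 0, 0, 18, -4.8, 4.6, 0, 0
```

Emit:
jog_arm --rows '[18,-4.5,3.2,0,0,18,-4.9,2.5,0,0,18,-5.1,1.9,0,0,18,-5.4,1.3,0,0,18,-5.4,0.5,0,0,18,-5.5,-0.2,0,0,18,-5.4,-0.9,0,0,18,-5.3,-1.7,0,0,18,0,0,0,0,18,0,0,0,0,18,0,0,0,0]' --grip_force 25

```text
time: 11.0
tool_pos: [0.5818, -0.2106, 0.2342]
tool_rot: [-3.141, 0.002, 0.346]
contact_force: [-0.9, 1.4, 6.7]
opening: 0.0197
```

```bash
python3 -c "
from h import *
ang();go(.584+.042*np.cos(np.radians(-90.9)),-.169+.042*np.sin(np.radians(-90.9)),.233,20)"
```

```text
ang -93.1 r 0.0417
t 11.0 pos [ 0.5818 -0.2106  0.2342] yaw 19.84 F [-0.9  1.4  6.7] T [0.32 0.27 0.04] op 0.0197
tool mm [1.4 0.9 1.2] roll -0.16
```

Emit:
jog_arm --rows '[18,-6,-2.8,0,0,18,-5.5,-3.8,0,0,18,-4.8,-4.6,0,0,18,-4,-5.3,0,0,18,-3.2,-5.9,0,0,18,-2.2,-6.2,0,0,18,-1.1,-6.6,0,0,18,0,0,0,0]'

```text
time: 11.8
tool_pos: [0.5455, -0.1859, 0.2341]
tool_rot: [3.141, -0.0, 0.347]
contact_force: [2.3, 1.2, 7.3]
opening: 0.0197
```

```bash
python3 -c "
from h import *
ang();p=np.radians(-153.9);go(.584+.042*np.cos(p),-.169+.042*np.sin(p),.233,20)"
```

```text
ang -156.36 r 0.0421
t 11.8 pos [ 0.5455 -0.1859  0.2341] yaw 19.88 F [2.3 1.2 7.3] T [ 0.45 -0.48  0.03] op 0.0197
tool mm [0.2 1.8 1.1] roll -0.12
```

Emit:
jog_arm --rows '[18,-0.1,-6.7,0,0,18,0.9,-6.5,0,0,18,2,-6.4,0,0]'

```text
time: 12.1
tool_pos: [0.5418, -0.1681, 0.2342]
tool_rot: [3.139, -0.0, 0.346]
contact_force: [3.9, -3.5, 4.8]
opening: 0.0195
```

Emit:
jog_arm --rows '[18,3,-6,0,0,18,3.8,-5.4,0,0,18,4.7,-4.7,0,0]'

```text
time: 12.4
tool_pos: [0.5466, -0.1492, 0.2342]
tool_rot: [3.139, 0.001, 0.346]
contact_force: [0.4, -4.2, 6.1]
opening: 0.0195
```

Emit:
jog_arm --rows '[18,5.4,-4,0,0,18,5.9,-3,0,0,18,6.3,-2.1,0,0]'

```text
time: 12.7
tool_pos: [0.5595, -0.1344, 0.2341]
tool_rot: [3.14, 0.003, 0.346]
contact_force: [-1.1, -4.2, 8.1]
opening: 0.0194
```

Emit:
jog_arm --rows '[18,6.6,-1.1,0,0,18,6.6,0,0,0,18,6.6,1.1,0,0]'

```text
time: 13.0
tool_pos: [0.5779, -0.1271, 0.2341]
tool_rot: [-3.141, 0.003, 0.346]
contact_force: [-2.7, -1.2, 9.4]
opening: 0.0193
```

Emit:
jog_arm --rows '[18,6.3,2.1,0,0,18,5.9,3,0,0,18,5.4,4,0,0]'

```text
time: 13.3
tool_pos: [0.5977, -0.129, 0.2341]
tool_rot: [-3.14, 0.002, 0.347]
contact_force: [-3.1, 2.2, 8.8]
opening: 0.0195
```

Emit:
jog_arm --rows '[18,4.7,4.7,0,0,18,3.8,5.4,0,0,18,3,6,0,0]'

```text
time: 13.6
tool_pos: [0.6144, -0.1399, 0.2342]
tool_rot: [-3.14, 0.001, 0.347]
contact_force: [-0.9, 3.3, 9.3]
opening: 0.0198
```

Emit:
jog_arm --rows '[18,2,6.3,0,0,18,0.9,6.6,0,0,18,-0.1,6.7,0,0]'

```text
time: 13.9
tool_pos: [0.6243, -0.1574, 0.2341]
tool_rot: [-3.14, -0.0, 0.347]
contact_force: [1.7, 4.5, 7.7]
opening: 0.0195
```

Emit:
jog_arm --rows '[18,-1.1,6.5,0,0,18,-2.2,6.3,0,0,18,0,0,0,0]'

```text
time: 14.2
tool_pos: [0.6248, -0.1637, 0.2341]
tool_rot: [-3.128, -0.002, 0.35]
contact_force: [-1.4, 24.8, 11.7]
opening: 0.0194
```

Emit:
jog_arm --rows '[18,1.2,-3.4,0,0,18,0,0,0,0,18,0,0,0,0]'

```text
time: 14.5
tool_pos: [0.6248, -0.1635, 0.2341]
tool_rot: [-3.135, -0.0, 0.349]
contact_force: [-0.2, 14.0, 9.8]
opening: 0.0196
```

```bash
python3 - <<'E'
from h import *
ang();go(.584,-.169,.233,20)
p,d=snap('top','t4');p,d=snap('side','s4')
a=cv2.resize(p[160:310,220:370,::-1],(590,590));cv2.imwrite('pics/s4c.png',a)
E
```

```text
ang 7.7 r 0.0412
t 14.5 pos [ 0.6248 -0.1635  0.2341] yaw 20.01 F [-0.2 14.   9.8] T [2.27 0.06 0.04] op 0.0196
tool mm [-40.3  -8.8   1.1] roll 0.01
```

View pics/s4c.png

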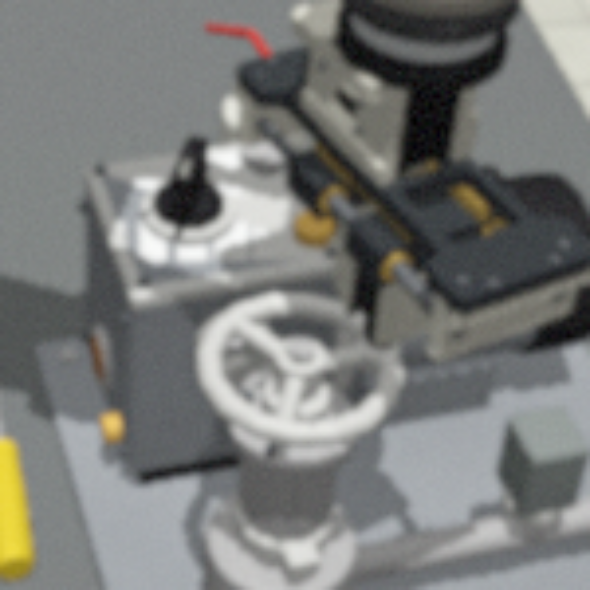

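The side crop shows the wheel turned against its stop with the fingers still on the handle at about (370,320). TCP barely moved (0.2 mm) while the force changed from 25 to 14 N, so this is a firm stop. I'll use the visited points to fit the circle centre.

```bash
python3 - <<'E'
from h import *
q=np.array([(.6198,-.1904),(.5818,-.2106),(.5455,-.1859),(.5418,-.1681),(.5466,-.1492),(.5595,-.1344),(.5779,-.1271),(.5977,-.129),(.6144,-.1399),(.6243,-.1574),(.6248,-.1635)])
x=np.linalg.lstsq(np.c_[2*q,np.ones(len(q))],(q**2).sum(1),rcond=None)[0];c=x[:2];print(c,np.sqrt(x[2]+c@c),np.degrees(np.arctan2(-.1634-c[1],.6248-c[0])))
arc(7.7,187.7,9);arc(187.7,367.7,9)
E
```

```text
[ 0.5837131  -0.16865091] 0.041945331290768884 7.282923928750394
18, 0.9, -6.5, 0, 0, 18, -0.1, -6.6, 0, 0, 18, -1.2, -6.5, 0, 0, 18, -2.1, -6.2, 0, 0, 18, -3.2, -5.8, 0, 0, 18, -3.9, -5.2, 0, 0, 18, -4.8, -4.6, 0, 0, 18, -5.4, -3.8, 0, 0, 18, -5.9, -2.8, 0, 0, 18, -6.4, -1.9, 0, 0, 18, -6.5, -0.9, 0, 0, 18, -6.6, 0.1, 0, 0, 18, -6.5, 1.2, 0, 0, 18, -6.2, 2.1, 0, 0, 18, -5.8, 3.2, 0, 0, 18, -5.2, 3.9, 0, 0, 18, -4.6, 4.8, 0, 0, 18, -3.8, 5.4, 0, 0, 18, -2.8, 5.9, 0, 0, 18, -1.9, 6.4, 0, 0
18, -0.9, 6.5, 0, 0, 18, 0.1, 6.6, 0, 0, 18, 1.2, 6.5, 0, 0, 18, 2.1, 6.2, 0, 0, 18, 3.2, 5.8, 0, 0, 18, 3.9, 5.2, 0, 0, 18, 4.8, 4.6, 0, 0, 18, 5.4, 3.8, 0, 0, 18, 5.9, 2.8, 0, 0, 18, 6.4, 1.9, 0, 0, 18, 6.5, 0.9, 0, 0, 18, 6.6, -0.1, 0, 0, 18, 6.5, -1.2, 0, 0, 18, 6.2, -2.1, 0, 0, 18, 5.8, -3.2, 0, 0, 18, 5.2, -3.9, 0, 0, 18, 4.6, -4.8, 0, 0, 18, 3.8, -5.4, 0, 0, 18, 2.8, -5.9, 0, 0, 18, 1.9, -6.4, 0, 0
```

Emit:
jog_arm --rows '[18,1.6,-4.4,0,0,18,0.9,-6.5,0,0,18,-0.1,-6.6,0,0,18,-1.2,-6.5,0,0,18,-2.1,-6.2,0,0,18,-3.2,-5.8,0,0,18,-3.9,-5.2,0,0,18,-4.8,-4.6,0,0,18,-5.4,-3.8,0,0,18,-5.9,-2.8,0,0,18,-6.4,-1.9,0,0,18,-6.5,-0.9,0,0,18,-6.6,0.1,0,0,18,-6.5,1.2,0,0,18,-6.2,2.1,0,0,18,-5.8,3.2,0,0,18,-5.2,3.9,0,0,18,-4.6,4.8,0,0,18,-3.8,5.4,0,0,18,0,0,0,0]'

```text
time: 16.6
tool_pos: [0.5418, -0.1617, 0.2341]
tool_rot: [3.141, 0.001, 0.346]
contact_force: [0.3, -1.2, 7.0]
opening: 0.0195
```

```bash
python3 -c "
from h import *
ang(.5837,-.1687);p=np.radians(169.7);go(.5837+.042*np.cos(p),-.1687+.042*np.sin(p),.233,20)"
```

```text
ang 170.48 r 0.0424
t 16.6 pos [ 0.5418 -0.1617  0.2341] yaw 19.83 F [ 0.3 -1.2  7. ] T [-0.12 -0.04  0.  ] op 0.0195
tool mm [ 0.7 -0.3  1.1] roll -0.17
```

Emit:
jog_arm --rows '[18,-2.8,5.9,0,0,18,-1.9,6.4,0,0,18,-0.9,6.5,0,0,18,0.1,6.6,0,0,18,1.2,6.5,0,0,18,2.1,6.2,0,0,18,3.2,5.8,0,0,18,3.9,5.2,0,0,18,4.8,4.6,0,0,18,5.4,3.8,0,0,18,5.9,2.8,0,0,18,6.4,1.9,0,0,18,6.5,0.9,0,0,18,6.6,-0.1,0,0,18,6.5,-1.2,0,0,18,6.2,-2.1,0,0,18,5.8,-3.2,0,0,18,5.2,-3.9,0,0,18,4.6,-4.8,0,0,18,3.8,-5.4,0,0]'

```text
time: 18.6
tool_pos: [0.6244, -0.1774, 0.2342]
tool_rot: [3.14, 0.002, 0.346]
contact_force: [-2.2, -3.3, 7.8]
opening: 0.0196
```

```bash
python3 -c "
from h import *
ang(.5837,-.1687);p=np.radians(349.7);go(.5837+.042*np.cos(p),-.1687+.042*np.sin(p),.233,20)"
```

```text
ang -12.0 r 0.0416
t 18.6 pos [ 0.6244 -0.1774  0.2342] yaw 19.81 F [-2.2 -3.3  7.8] T [-0.44  0.31  0.05] op 0.0196
tool mm [ 1.  -0.9  1.2] roll -0.19
```

Now the second turn: the last two rows of the first, then most of the next.

Emit:
jog_arm --rows '[18,2.8,-5.9,0,0,18,1.9,-6.4,0,0,18,0.9,-6.5,0,0,18,-0.1,-6.6,0,0,18,-1.2,-6.5,0,0,18,-2.1,-6.2,0,0,18,-3.2,-5.8,0,0,18,-3.9,-5.2,0,0,18,-4.8,-4.6,0,0,18,-5.4,-3.8,0,0,18,-5.9,-2.8,0,0,18,-6.4,-1.9,0,0,18,-6.5,-0.9,0,0,18,-6.6,0.1,0,0,18,-6.5,1.2,0,0,18,-6.2,2.1,0,0,18,-5.8,3.2,0,0,18,-5.2,3.9,0,0,18,-4.6,4.8,0,0,18,-3.8,5.4,0,0]'

```text
time: 20.6
tool_pos: [0.542, -0.1606, 0.2341]
tool_rot: [-3.141, 0.0, 0.347]
contact_force: [1.3, 3.0, 7.3]
opening: 0.0194
```

```bash
python3 -c "
from h import *
ang(.5837,-.1687);p=np.radians(169.7);go(.5837+.042*np.cos(p),-.1687+.042*np.sin(p),.233,20)"
```

```text
ang 169.06 r 0.0425
t 20.6 pos [ 0.542  -0.1606  0.2341] yaw 19.87 F [1.3 3.  7.3] T [ 0.55 -0.31  0.01] op 0.0194
tool mm [0.2 0.6 1.1] roll -0.13
```

Emit:
jog_arm --rows '[18,-2.8,5.9,0,0,18,-1.9,6.4,0,0,18,-0.9,6.5,0,0,18,0.1,6.6,0,0,18,1.2,6.5,0,0,18,2.1,6.2,0,0,18,3.2,5.8,0,0,18,3.9,5.2,0,0,18,4.8,4.6,0,0,18,5.4,3.8,0,0,18,5.9,2.8,0,0,18,6.4,1.9,0,0,18,6.5,0.9,0,0,18,6.6,-0.1,0,0,18,6.5,-1.2,0,0,18,6.2,-2.1,0,0,18,5.8,-3.2,0,0,18,5.2,-3.9,0,0,18,4.6,-4.8,0,0,18,3.8,-5.4,0,0]'

```text
time: 22.6
tool_pos: [0.6244, -0.1774, 0.2342]
tool_rot: [3.14, 0.002, 0.346]
contact_force: [-2.6, -2.5, 7.5]
opening: 0.0196
```

Emit:
jog_arm --rows '[18,2.8,-5.9,0,0,18,1,-3.2,0,0,18,0,0,0,0,18,0,0,0,0]'

```text
time: 23.0
tool_pos: [0.6252, -0.1666, 0.2342]
tool_rot: [3.141, 0.001, 0.346]
contact_force: [0.4, -0.4, 6.5]
opening: 0.0198
```

```bash
python3 -c "
from h import *
ang(.5837,-.1687);go(.6248,-.1634,.233,20)"
```

```text
ang 2.84 r 0.0415
t 23.0 pos [ 0.6252 -0.1666  0.2342] yaw 19.85 F [ 0.4 -0.4  6.5] T [ 0.06 -0.09 -0.01] op 0.0198
tool mm [ 0.7 -3.2  1.2] roll -0.15
```

Emit:
jog_arm --rows '[18,0.5,-1.6,0,0,18,0.6,-1.7,0,0,18,0,0,0,0,18,0,0,0,0,18,0,0,0,0]'

```text
time: 23.5
tool_pos: [0.6249, -0.1637, 0.2342]
tool_rot: [3.14, 0.002, 0.346]
contact_force: [-0.1, -1.3, 7.0]
opening: 0.0197
```

```bash
python3 - <<'E'
from h import *
ang(.5837,-.1687);go(.6248,-.1632,.233,20)
p,d=snap('top','t5');p,d=snap('side','s5')
z=np.load('pics/s4.npz')['p']
cv2.imwrite('pics/s5c.png',np.hstack([cv2.resize(q[180:290,240:345,::-1],(390,408),interpolation=2) for q in(z,p)]))
E
```

```text
ang 6.88 r 0.0415
t 23.5 pos [ 0.6249 -0.1637  0.2342] yaw 19.83 F [-0.1 -1.3  7. ] T [-0.21  0.02 -0.  ] op 0.0197
tool mm [ 0.  -0.5  1.2] roll -0.17
```

View pics/s5c.png

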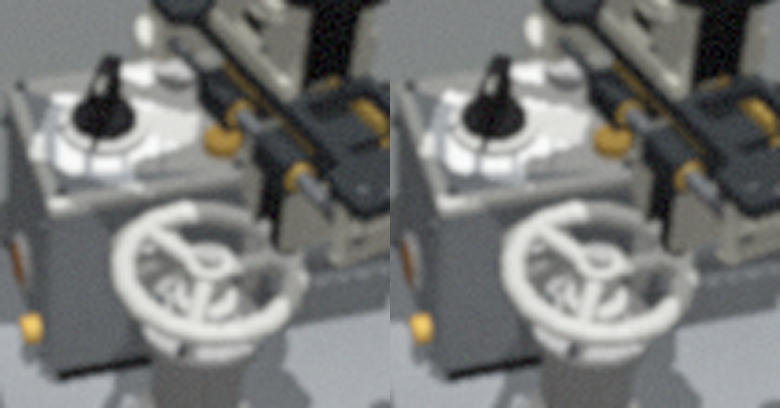

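The two crops, at the stop on the left and now on the right, show the spokes in the same position, e.g. the spoke from (150,230) to (200,260) and its counterpart at +390 px. I'll nudge it half a millimetre, then hand in.

Emit:
jog_arm --rows '[18,0.2,-0.5,0,0,18,0,0,0,0,18,0,0,0,0,18,0,0,0,0]'

```text
time: 24.0
tool_pos: [0.6249, -0.1634, 0.2342]
tool_rot: [3.14, 0.002, 0.346]
contact_force: [-0.4, -1.5, 6.9]
opening: 0.0195
```

```bash
python3 - <<'E'
from h import *
ang(.5837,-.1687);go(.6248,-.1632,.233,20)
print(hand_in())
E
```

```text
ang 7.32 r 0.0416
t 24.0 pos [ 0.6249 -0.1634  0.2342] yaw 19.82 F [-0.4 -1.5  6.9] T [-0.36  0.03 -0.04] op 0.0195
tool mm [-0.  -0.2  1.2] roll -0.18
the job is handed in; nothing more can be done
None
```

The pumping station is ready for the slow pump-down and the job was handed in at 24 s.

- **Gas ballast:** I turned the knob about 62° anticlockwise onto its open stop and let go. The pictures afterwards show it stayed open.
- **Inlet valve:** I wound the wheel about 320° clockwise until it met a firm stop, where the push reached about 25 N and the handle stopped moving. Then I backed it off two full turns.
- **Final setting:** The handle is back within about 0.2 mm (0.3°) of where it sat at the stop. The wheel spokes look the same in the pictures taken at the stop and after the two turns.
- **Grip:** The gripper is still closed on the crank handle at 25 N. The sideways load is about 1.5 N, with a steady vertical reading of about 7 N that I did not chase down.

I did not touch any of the loose things. No check failed, but the stop position itself is only certain to about 0.5°, because it was measured while I was pushing against it.

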